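Turn the terracotta tile out of its mould

ROBOT

A 6-joint arm with a two-finger parallel gripper is mounted at the origin on the work surface. World frame = base frame: x ahead of the robot, y to its left, z up, the work surface at z = 0. Lengths are in m, angles in rad, forces in N, time in s.
With the tool pointing down it reaches from about 0.35 to 0.95 m from the base axis. Payload 17.4 kg.
Tool frame: the origin (TCP) lies on the centre line of the jaws, within the pads' length; the fingertips stand 17 mm ahead of it and the grasp point (between the pads) lies 2 mm behind it (ctrl.tcp_to_tips is the z of the fingertips in the tool frame, in m); z points along the fingers, y is the line along which they close (so a half turn about z gives the same grasp; the last joint's range is limited). The gripper opens to 93 mm and grips with 3 to 60 N. Pads are 15 mm wide; open, the fingers measure 128 mm over their backs; the gripper's body (75 mm by 188 mm) begins 65 mm behind the grasp point.
Start: joints at [1.256, 0.116, 1.442, -0, 1.584, -0.038], TCP at [0.184, 0.649, 0.236] pointing down, gripper open.
Joint ranges: [-2.83, 2.83], [-0.83, 2.19], [0.07, 2.5], [-1.14, 4.28], [0.01, 3], [-2.97, 2.97]. Speed limits (rad/s): [1.89, 1.89, 2.22, 3.14, 3.14, 3.14].

INTERFACE

Orientations are given as a rotation vector (axis times angle).
In Python, from bench import sense, optics, workorder, trace, landmark_of, ctrl gives the robot as it stands. The module is installed in compiled form; this text tells all that it offers.
- The arm moves only by the shell command python3 -m jog 'ROWS' [OPENING]. ROWS is text: rows parted by semicolons, each of 6 numbers parted by spaces: the shift along the tool's x, y, z in m, then the turn, a rotation vector about the tool's x, y, z in rad. A call has 1 to 10 rows; each row shifts and turns the commanded pose from where the row before left it, along the tool's axes as they then stand; what a row does not reach is not made up. A row lasts 1/12 s, in which the tool goes at most 41.7 mm and 7.16 degrees, less where a joint would pass 70% of its speed; a pose out of reach is approached as far as the arm can. A call with a gripper value outside its range is refused whole. OPENING is the finger opening in m, from 0 to 0.093, set as the call begins (- or left out, the last holds). The fingers move at their own pace and stop on an object; the grip force is fixed at half the most. Time passes only in rows, so rows that do not move let the fingers close. It gives the time, the measured TCP pose, the force, the opening and the grip force at its end, in the units of the state.
- sense(): the state, without advancing time (a new reading comes with each control period).
- optics.capture(name): name is "scene" or "top"; returns the picture (384x512x3 uint8, red, green, blue); there is no depth.
- optics.camera_model(name): a dict with "mtx" (3x3 intrinsics, pixels), "world_to_cam" (4x4, takes a point from world to camera coordinates). Camera axes: x right, y down, z forward; pixel columns grow to the right and rows downward; lengths in m; the calibration is good to about 2 mm. A picture is of the moment at which its call begins. camera_model takes no time and is no camera call.
- workorder.job_done(): hands the job in; it is judged then, once.
Trained networks look in the newest picture that a camera, given by its name, has taken for a name from the list of things; names that differ only in an ending like _2 or _b are one class to them, and where a whole thing is asked for, a point or a joint stands for the part that bears it (a point fixed in the world has none). Each returns a list of dicts, best first, with "p" (0 to 1); they miss things now and then, are a little off and sometimes report something else, mostly with a low value. They report only what shows in the picture. A call takes as long as a camera call. They do not tell look-alikes from the thing itself.
- trace(label, camera): "mask" (384x512 bool, what is visible of it).
- landmark_of(label, camera): "position" ([x, y, z] in m, in the coordinates of the camera as it stood for that picture, good to about 4 mm: a listed point, or the origin of a listed thing).
The state is a dict: "time": time; "joints": joint angles; "qd": joint speeds; "tau": joint torques, N m; "tool_pos": TCP position; "orientation": TCP orientation; "ft_force": force on the tool from outside, world axes, zero at the start; "moment": the same for the moment, N m; "gripper_width": opening from 0.0 (shut) to 1.0 (fully open); "grip_force": force on a finger pad.
Only numpy, scipy, OpenCV 4.12 (cv2) and the standard library are available. Lean on these libraries where they do the work, as an engineer would, in place of code of your own. Each camera call takes 0.05 s, during which the arm holds its last target. There are 200 camera calls.

TASK

One of the two plaster moulds of the turn-over press holds a terracotta tile, the other a dark grey one. Take the terracotta tile's mould by its red handle, swing it right over, rap it against the strike strip until the stuck tile drops out onto the yellow board, then swing the empty mould back to where it was, so that the tile lies there flat with its flower side up. Leave the grey tile in its mould.

Things in the scene. Friction and masses are not known exactly. Their poses are not given: they have to be found in the camera images.
- terracotta_tile: orange-brown clay tile, 60 x 60 x 12 mm, 85 g, in one of the moulds (near or far varies). Origin: centre of the flower face, on the mould's floor; z points to the plain back (up at first, down once turned out). Sprung catches hold it: it stays in if the mould is turned and set down slowly, drops out when the mould hits the strip sharply (handle at 0.2 m/s, or let fall 30 mm); if not, rap again
- grey_tile: dark grey tile of the same make, in the other mould; same size, origin and axes. To be left alone
- near_handle (a point): mid-grip of the red handle of the mould nearer the robot: round rod 12 mm thick, 62 mm long, parallel to the hinge, sticking out from the mould's side away from the other mould; this point is 32 mm from that side. Axes turn with the mould: x along the hinge, roughly away from the robot; y from hinge to handle; z up while face up, down once turned over. Its tile lies at x +72, y -35 mm
- far_handle (a point): the same for the mould farther from the robot: its rod points away from the robot and its tile lies at x -72, y -35 mm from this point; axes as for near_handle. Each handle is 55 mm above the table at both ends of its swing, with clear space beside and under it down to 12 mm above the table. The rod can turn between closed fingers, so a gripper can keep pointing down all the way
- hinge (a point): middle of the press's hinge shaft, 55 mm above the table; x along the shaft, y level towards the moulds as they lie at first. Each handle is 100 mm from this line. A white plaster mould (80 x 80 x 28 mm, 450 g) turns freely on it by 180 degrees between solid stops, from face up at +y over the top to face down on the strike strip at -y, handle level again; past upright it falls by itself
- board (a point): middle of the yellow board (172 x 84 mm) on the press, on its top face, 23 mm above the table, where the tiles drop; axes as for the hinge. The steel strike strip runs along its far edge and rises 18 mm above it. A tile turned out lies 44 mm from the hinge's middle along the shaft (near or far, as its mould) and 65 mm from the hinge line; the turned mould's rim then stands 18 mm above the board
Things that resemble listed ones, but are neither listed nor needed, are in the scene too. Of the things shaped like the terracotta_tile, the orange one is meant.

How it is judged:
By the outcome, as a careful person would: the job done as asked, in the order asked, and still so for the second after the job is handed in, with the robot touching nothing.
It also fails if it takes over 48 s, if anything falls off the work surface, if the arm or the gripper's body presses on something with over 40 N, if the wrist force passes 120 N, or if a joint passes its speed limit or range.

## Working session

There is one attempt and no reset: what is moved stays moved. The work goes in short steps, Python scripts to look and compute and a shell command to move; the robot and the scene stay as the last step left them, time stands still between calls to the robot, and variables do not carry over. Pictures are saved under pics/ and viewed, at most 10 in all, crops included, and the job is handed in when it is done.

```bash
mkdir -p pics
cat > h.py <<'E'
import numpy as np, cv2
from bench import *
from scipy.spatial.transform import Rotation as R
def cap(cam,fn=None):
    im=optics.capture(cam)
    if fn: cv2.imwrite('pics/'+fn,im[:,:,::-1])
    return im
def w(cam,p):
    T=np.linalg.inv(optics.camera_model(cam)['world_to_cam']); return T[:3,:3]@p+T[:3,3]
def px(cam,P):
    m=optics.camera_model(cam); c=m['world_to_cam']@np.append(P,1); q=m['mtx']@c[:3]; return q[:2]/q[2]
def lm(lab,cam):
    for d in landmark_of(lab,cam)[:3]:
        P=w(cam,np.array(d['position'])); print(cam,lab,round(d['p'],2),P.round(4),px(cam,P).round())
E
python3 - <<'E'
from h import *
a=cap('scene','s1.png'); b=cap('top','t1.png')
cv2.imwrite('pics/both1.png',cv2.resize(np.vstack([a,b])[:,:,::-1],(512,768))[:,:])
for c in ('scene','top'):
    for l in ('terracotta_tile','grey_tile','near_handle','far_handle','hinge','board'): lm(l,c)
s=sense(); print(s); print(R.from_rotvec(s['orientation']).as_matrix().round(3), ctrl.tcp_to_tips)
E
```

```text
scene terracotta_tile 0.87 [ 0.3687  0.0284 -0.002 ] [251. 157.]
scene terracotta_tile 0.81 [0.3371 0.1444 0.0023] [310. 157.]
scene terracotta_tile 0.73 [0.5285 0.0811 0.052 ] [252. 198.]
scene grey_tile 0.56 [0.6118 0.0749 0.0524] [232. 233.]
scene near_handle 0.57 [0.4576 0.1217 0.0529] [285. 175.]
scene near_handle 0.16 [ 0.5572 -0.042   0.0229] [181. 205.]
scene far_handle 0.98 [0.6906 0.0972 0.0565] [228. 276.]
scene hinge 0.76 [0.5627 0.014  0.0504] [208. 204.]
scene board 0.62 [ 0.5533 -0.0467  0.0211] [180. 204.]
scene board 0.53 [0.5278 0.0819 0.0524] [252. 198.]
top terracotta_tile 0.95 [ 0.3343  0.1485 -0.0012] [214. 299.]
top terracotta_tile 0.93 [ 0.4871  0.2321 -0.0012] [167. 212.]
top terracotta_tile 0.79 [0.3742 0.0237 0.0019] [285. 276.]
top grey_tile 0.89 [0.6159 0.0716 0.0491] [257. 134.]
top near_handle 0.74 [0.4647 0.1214 0.0526] [226. 226.]
top far_handle 0.68 [0.6906 0.0963 0.0497] [242.  89.]
top hinge 0.67 [0.5645 0.0108 0.0549] [294. 164.]
top hinge 0.16 [0.691  0.0935 0.0509] [243.  88.]
top board 0.7 [ 0.5588 -0.0437  0.0219] [325. 169.]
{'time': 0.7, 'joints': array([ 1.25620798e+00,  1.15934659e-01,  1.44160257e+00,  9.97001438e-06,
        1.58401675e+00, -3.78248058e-02]), 'qd': array([ 0.00159611,  0.00073932, -0.00018232, -0.00132603,  0.00056402,
        0.00029055]), 'tau': array([-1.81264211e-03, -7.20805907e+01, -6.22740626e+01,  7.79007375e-02,
        1.73673767e-02,  7.72202065e-05]), 'tool_pos': array([0.18445953, 0.6493004 , 0.23568861]), 'orientation': array([-4.33352354e-01, -3.11155766e+00, -6.25582778e-05]), 'ft_force': array([-0.45177787, -0.31779627,  0.83233801]), 'moment': array([0.04653086, 0.02612291, 0.03982565]), 'grip_force': 0.0, 'gripper_width': 0.9978874950289359}
[[-0.962  0.273  0.   ]
 [ 0.273  0.962  0.   ]
 [ 0.     0.    -1.   ]] 0.017
```

View pics/s1.png

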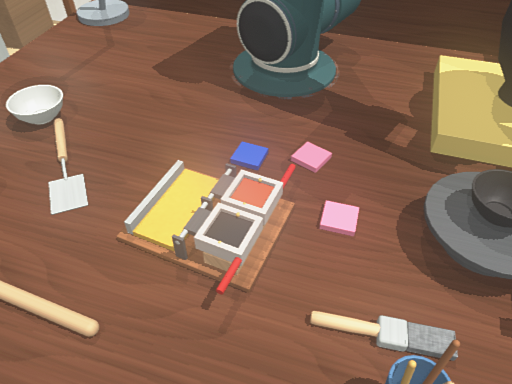

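View pics/t1.png

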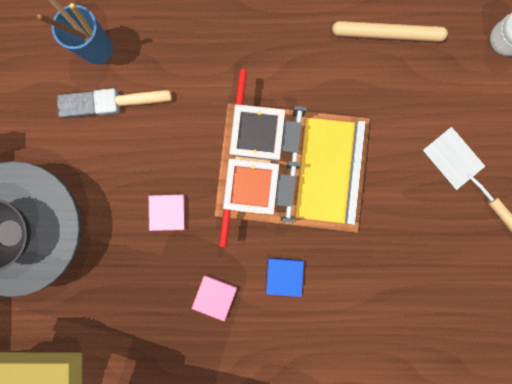

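The scene view shows the press with the orange tile in the near mould (252,192) and the grey one in the far mould. In the top view orange is at (252,187), the near red rod runs (228,210)-(222,246), and the hinge is at about (294,164). The pink and blue tiles are decoys. Next I'll refine the rods by colour.

```bash
cat >> h.py <<'E'
def red(im,lo,hi,cam='top',z=.055):
    hsv=cv2.cvtColor(im,cv2.COLOR_RGB2HSV)
    m=((hsv[...,0]<4)|(hsv[...,0]>175))&(hsv[...,1]>200)&(hsv[...,2]>110)
    M=optics.camera_model(cam); T=np.linalg.inv(M['world_to_cam'])
    n,lab,st,c=cv2.connectedComponentsWithStats(m.astype(np.uint8))
    out=[]
    for i in range(1,n):
        if st[i,4]<60: continue
        v,u=np.nonzero(lab==i); d=(T[:3,:3]@np.linalg.inv(M['mtx'])@np.array([u,v,np.ones(len(u))])).T
        P=T[:3,3]+d*((z-T[2,3])/d[:,2])[:,None]; P=P[:,:2]; mu=P.mean(0); ax=np.linalg.svd(P-mu,full_matrices=False)[2][0]; t=(P-mu)@ax
        print(cam,'rod',st[i],mu.round(4),'mid',(mu+ax*(t.max()+t.min())/2).round(4),'len',round(np.ptp(t),4),'wid',round(np.ptp((P-mu)@[-ax[1],ax[0]]),4),'ang',np.degrees(np.arctan(ax[1]/ax[0])).round(1))
E
python3 - <<'E'
from h import *
for c,f in (('top','t1'),('scene','s1')): red(cv2.imread(f'pics/{f}.png')[:,:,::-1].copy(),0,0,c)
E
python3 - <<'E'
from h import *
im=cv2.imread('pics/t1.png')[:,:,::-1].copy(); h=cv2.cvtColor(im,cv2.COLOR_RGB2HSV)
print(h[230,221:231].tolist(), h[187,252],h[60,300],h[90,236:246].tolist())
s=open('h.py').read().replace("(hsv[...,1]>200)&(hsv[...,2]>110)","(hsv[...,1]>190)&(hsv[...,2]>105)").replace('st[i,4]<60','st[i,4]<40')
open('h.py','w').write(s)
E
python3 - <<'E'
from h import *
for c,f in (('top','t1'),('scene','s1')): red(cv2.imread(f'pics/{f}.png')[:,:,::-1].copy(),0,0,c)
E
```

```text
[[2, 193, 201], [1, 193, 245], [1, 186, 252], [1, 182, 252], [1, 191, 247], [1, 197, 232], [0, 195, 194], [4, 175, 147], [10, 147, 125], [11, 144, 124]] [  9 154 250] [ 11 140 129] [[7, 150, 138], [3, 186, 192], [1, 195, 242], [1, 190, 250], [1, 188, 250], [1, 190, 246], [0, 196, 233], [1, 198, 200], [4, 173, 159], [9, 144, 145]]
top rod [236  70  10  34 160] [0.6947 0.0971] mid [0.6934 0.0972] len 0.0552 wid 0.0109 ang -5.9
top rod [224 211   6  35  83] [0.4605 0.1212] mid [0.4612 0.1211] len 0.0556 wid 0.0045 ang -7.0
```

```bash
sed -i 's/hsv\[...,1\]>190/hsv[...,1]>165/' h.py
python3 - <<'E'
from h import *
for c,f in (('top','t1'),('scene','s1')): red(cv2.imread(f'pics/{f}.png')[:,:,::-1].copy(),0,0,c)
E
```

```text
top rod [236  69  11  35 244] [0.6932 0.0976] mid [0.6937 0.0976] len 0.0572 wid 0.0118 ang -7.0
top rod [219 210  11  37 265] [0.4607 0.1246] mid [0.4611 0.1246] len 0.0594 wid 0.0118 ang -6.9
scene rod [217 258  24  36 218] [0.6922 0.0967] mid [0.6875 0.0972] len 0.0636 wid 0.0118 ang -6.4
```

```bash
python3 -m jog '0 0 0 0 0 -0.08;0 0 0 0 0 -0.08;-0.02 -0.03 0.004 0 0 0;-0.02 -0.03 0.004 0 0 0;-0.02 -0.03 0.004 0 0 0;-0.02 -0.03 0.004 0 0 0;-0.02 -0.03 0.004 0 0 0;-0.02 -0.03 0.004 0 0 0;-0.02 -0.03 0.004 0 0 0;-0.02 -0.03 0.004 0 0 0' 0.06
python3 -m jog '-0.02 -0.03 0.004 0 0 0;-0.02 -0.03 0.004 0 0 0;-0.02 -0.03 0.004 0 0 0;-0.02 -0.03 0.004 0 0 0;-0.02 -0.03 0.004 0 0 0;-0.02 -0.03 0.004 0 0 0;-0.02 -0.03 0 0 0 0;-0.02 -0.03 0 0 0 0;0 0 0 0 0 0'
cat > go.py <<'E'
import sys; from h import *
s=sense(); Rm=R.from_rotvec(s['orientation']); t=np.array(list(map(float,sys.argv[1:4])))
ref=R.from_matrix(np.array([[-.9934,.1149,0],[.1149,.9934,0],[0,0,-1]]))
print('t',s['time'],'pos',s['tool_pos'].round(4),'shift',Rm.inv().apply(t-s['tool_pos']).round(4),'turn',(Rm.inv()*ref).as_rotvec().round(4),'F',s['ft_force'].round(1),'w',round(s['gripper_width']*93,1),round(s['grip_force'],1))
E
python3 go.py .458 .1245 .053
```

```text
time: 1.53
tool_pos: [0.3158, 0.3907, 0.2036]
orientation: [0.183, 3.136, 0.001]
ft_force: [1.1, 0.7, 0.6]
gripper_width: 0.653
grip_force: 0.0
time: 2.28
tool_pos: [0.4481, 0.1309, 0.1797]
orientation: [0.19, 3.135, -0.002]
ft_force: [0.7, 0.5, 0.0]
gripper_width: 0.644
grip_force: 0.0
t 2.2833 pos [0.4481 0.1309 0.1797] shift [-0.0105 -0.005   0.1267] turn [-0.0011  0.0009 -0.0058] F [0.7 0.5 0. ] w 59.9 0.0
```

```bash
python3 -m jog '-0.01 -0.005 0.03 0 0 -0.006;0 0 0.035 0 0 0;0 0 0.03 0 0 0;0 0 0.02 0 0 0;0 0 0.012 0 0 0;0 0 0 0 0 0'
python3 go.py .458 .1245 .053
python3 - <<'E'
from h import *
a=cap('scene'); b=cap('top')
c=lambda cam,im:cv2.resize(im[max(0,int(px(cam,[.46,.124,.055])[1])-75):,max(0,int(px(cam,[.46,.124,.055])[0])-90):][:150,:180],(720,600))[:,:,::-1]
cv2.imwrite('pics/c2.png',cv2.resize(np.hstack([c('scene',a),c('top',b)]),(800,333)))
E
```

```text
time: 2.78
tool_pos: [0.4546, 0.1291, 0.0505]
orientation: [-0.174, -3.134, 0.001]
ft_force: [-0.4, 0.4, -0.4]
gripper_width: 0.645
grip_force: 0.0
t 2.7833 pos [0.4546 0.1291 0.0505] shift [-0.0039 -0.0042 -0.0025] turn [-0.0011 -0.0031  0.0045] F [-0.4  0.4 -0.4] w 60.0 0.0
```

View pics/c2.png

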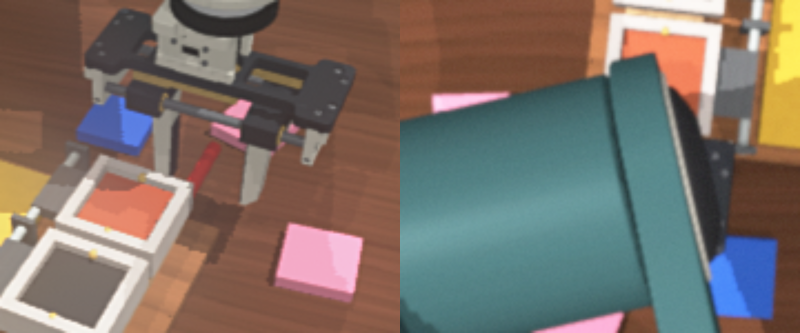

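The red rod lies between the open fingers (crop about (205,165)). I'll trim the position by a few mm and close.

```bash
python3 -m jog '-0.003 -0.004 -0.002 0 0 0;0 0 0 0 0 0;0 0 0 0 0 0' 
python3 -m jog '0 0 0 0 0 0;0 0 0 0 0 0;0 0 0 0 0 0;0 0 0 0 0 0;0 0 0 0 0 0;0 0 0 0 0 0;0 0 0 0 0 0;0 0 0 0 0 0' 0
python3 go.py .458 .1245 .053
```

```text
time: 3.13
tool_pos: [0.459, 0.1248, 0.056]
orientation: [0.174, 3.135, 0.001]
ft_force: [0.1, -0.2, 0.4]
gripper_width: 0.646
grip_force: 0.0
time: 3.8
tool_pos: [0.4582, 0.1245, 0.0546]
orientation: [-0.174, -3.137, 0.001]
ft_force: [-2.5, -26.7, 2.7]
gripper_width: 0.124
grip_force: 17.2
t 3.8 pos [0.4582 0.1245 0.0546] shift [ 0.0002 -0.      0.0016] turn [-0.0009 -0.0001  0.0045] F [ -2.5 -26.7   2.7] w 11.5 17.2
```

```bash
python3 -m jog '0 -0.0015 0 0 0 0;0 0 0 0 0 0;0 0 0 0 0 0'
python3 go.py .458 .1245 .053
```

```text
time: 4.05
tool_pos: [0.4581, 0.1242, 0.0546]
orientation: [0.174, 3.137, 0.003]
ft_force: [0.9, 7.8, -2.6]
gripper_width: 0.122
grip_force: 30.0
t 4.05 pos [0.4581 0.1242 0.0546] shift [0.0002 0.0003 0.0016] turn [0.002  0.     0.0044] F [ 0.9  7.8 -2.6] w 11.3 30.0
```

```bash
python3 -m jog '0 -0.0004 -0.0087 0 0 0;0 -0.0011 -0.0086 0 0 0;0 -0.0019 -0.0085 0 0 0;0 -0.0026 -0.0083 0 0 0;0 -0.0033 -0.0081 0 0 0;0 -0.0040 -0.0077 0 0 0;0 0 0 0 0 0'
python3 go.py .458 .1108 .1046
```

```text
time: 4.63
tool_pos: [0.4567, 0.1114, 0.1063]
orientation: [0.173, 3.136, 0.006]
ft_force: [-4.2, 17.1, 4.8]
gripper_width: 0.124
grip_force: 30.0
t 4.6333 pos [0.4567 0.1114 0.1063] shift [-0.0013 -0.0004  0.0017] turn [0.0039 0.0005 0.0047] F [-4.2 17.1  4.8] w 11.5 30.0
```

```bash
python3 -m jog '0 -0.0042 -0.0074 0 0 0;0 -0.0051 -0.0069 0 0 0;0 -0.0059 -0.0064 0 0 0;0 -0.0064 -0.0059 0 0 0;0 -0.0069 -0.0053 0 0 0;0 -0.0074 -0.0047 0 0 0;0 0 0 0 0 0'
python3 go.py .4524 .0745 .1412
python3 -m jog '0 -0.0077 -0.0040 0 0 0;0 -0.0081 -0.0033 0 0 0;0 -0.0083 -0.0026 0 0 0;0 -0.0085 -0.0019 0 0 0;0 -0.0086 -0.0011 0 0 0;0 -0.0087 -0.0004 0 0 0;0 0 0 0 0 0'
python3 go.py .4466 .0249 .1546
```

```text
time: 5.22
tool_pos: [0.453, 0.0753, 0.1439]
orientation: [0.173, 3.135, 0.006]
ft_force: [-8.8, 15.4, 20.7]
gripper_width: 0.12
grip_force: 30.0
t 5.2167 pos [0.453  0.0753 0.1439] shift [ 0.0005 -0.0009  0.0027] turn [0.004  0.002  0.0047] F [-8.8 15.4 20.7] w 11.1 30.0
time: 5.8
tool_pos: [0.447, 0.0241, 0.1551]
orientation: [0.175, 3.137, 0.0]
ft_force: [-5.2, 1.2, 8.9]
gripper_width: 0.117
grip_force: 30.0
t 5.8 pos [0.447  0.0241 0.1551] shift [0.0004 0.0007 0.0005] turn [0.0003 0.0002 0.0037] F [-5.2  1.2  8.9] w 10.9 30.0
```

```bash
python3 -m jog '0 -0.0087 0.0004 0 0 0;0 -0.0086 0.0011 0 0 0;0 -0.0085 0.0019 0 0 0;0 -0.0083 0.0026 0 0 0;0 -0.0081 0.0033 0 0 0;0 -0.0077 0.0040 0 0 0;0 0 0 0 0 0'
python3 go.py .4409 -.0248 .1412
python3 -m jog '0 -0.0074 0.0047 0 0 0;0 -0.0069 0.0053 0 0 0;0 -0.0064 0.0059 0 0 0;0 -0.0059 0.0064 0 0 0;0 -0.0053 0.0069 0 0 0;0 -0.0047 0.0074 0 0 0;0 0 0 0 0 0'
python3 go.py .4367 -.0611 .1046
```

```text
time: 6.38
tool_pos: [0.4412, -0.0264, 0.1401]
orientation: [-0.176, -3.136, 0.002]
ft_force: [-2.4, -1.7, -0.5]
gripper_width: 0.118
grip_force: 30.0
t 6.3833 pos [ 0.4412 -0.0264  0.1401] shift [ 0.0005  0.0016 -0.0011] turn [-0.0013 -0.0008  0.0033] F [-2.4 -1.7 -0.5] w 11.0 30.0
time: 6.97
tool_pos: [0.4373, -0.062, 0.1029]
orientation: [-0.175, -3.136, 0.001]
ft_force: [-1.8, -1.4, -3.2]
gripper_width: 0.122
grip_force: 30.0
t 6.9667 pos [ 0.4373 -0.062   0.1029] shift [ 0.0007  0.0008 -0.0017] turn [-0.0007 -0.0008  0.0037] F [-1.8 -1.4 -3.2] w 11.3 30.0
```

Now I'll release at about 50 mm so the mould falls onto the strip.

```bash
python3 -m jog '0 0 0 0 0 0;0 0 0 0 0 0;0 0 0 0 0 0;0 0 0 0 0 0;0 0 0 0 0 0;0 0 0 0 0 0;0 0 0 0 0 0;0 0 0 0 0 0;0 0 0 0 0 0;0 0 0 0 0 0' 0.06
python3 - <<'E'
from h import *
cap('scene','s3.png')
E
```

```text
time: 7.8
tool_pos: [0.4376, -0.0611, 0.1046]
orientation: [0.174, 3.137, -0.0]
ft_force: [-0.4, -0.4, -0.3]
gripper_width: 0.642
grip_force: 0.0
```

View pics/s3.png

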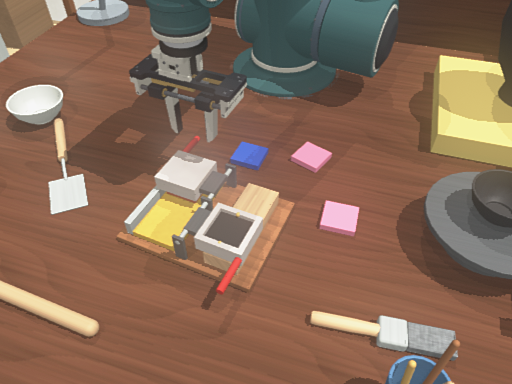

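The mould lies face down at (187,172) on the strip, with its red rod at (192,147) below the fingers. I'll regrasp.

```bash
python3 -m jog '0 -0.0134 0.005 0 0 0;0 0 0.015 0 0 0;0 0 0.015 0 0 0;0 0 0.01 0 0 0;0 0 0.005 0 0 0;0 0 0 0 0 0;0 0 0 0 0 0'
python3 -m jog '0 0 0 0 0 0;0 0 0 0 0 0;0 0 0 0 0 0;0 0 0 0 0 0;0 0 0 0 0 0;0 0 0 0 0 0;0 0 0 0 0 0;0 0 0 0 0 0' 0
python3 go.py .4353 -.0745 .0546
```

```text
time: 8.43
tool_pos: [0.4362, -0.0744, 0.0549]
orientation: [-0.174, -3.137, -0.0]
ft_force: [0.8, 0.1, 0.4]
gripper_width: 0.644
grip_force: 0.0
time: 9.1
tool_pos: [0.4361, -0.0745, 0.0546]
orientation: [0.174, 3.137, -0.0]
ft_force: [-0.1, -5.4, -0.1]
gripper_width: 0.123
grip_force: 23.4
t 9.1 pos [ 0.4361 -0.0745  0.0546] shift [ 0.0008 -0.0001 -0.    ] turn [-0.0001  0.0001  0.0044] F [-0.1 -5.4 -0.1] w 11.4 23.4
```

Good grip. I'll swing it back 60° and look underneath.

```bash
python3 -m jog '0 0.0004 -0.0087 0 0 0;0 0.0011 -0.0086 0 0 0;0 0.0019 -0.0085 0 0 0;0 0.0026 -0.0083 0 0 0;0 0.0033 -0.0081 0 0 0;0 0.0040 -0.0077 0 0 0;0 0 0 0 0 0'
python3 -m jog '0 0.0047 -0.0074 0 0 0;0 0.0053 -0.0069 0 0 0;0 0.0059 -0.0064 0 0 0;0 0.0064 -0.0059 0 0 0;0 0.0069 -0.0053 0 0 0;0 0.0074 -0.0047 0 0 0;0 0 0 0 0 0'
python3 go.py .4409 -.0248 .1412
python3 - <<'E'
from h import *
im=cap('scene'); cv2.imwrite('pics/c4.png',cv2.resize(im[110:290,100:340],(800,600),interpolation=cv2.INTER_CUBIC)[:,:,::-1])
E
```

```text
time: 9.68
tool_pos: [0.4376, -0.0617, 0.1063]
orientation: [0.174, 3.136, -0.004]
ft_force: [-5.6, -11.8, 3.4]
gripper_width: 0.119
grip_force: 30.0
time: 10.27
tool_pos: [0.4423, -0.0251, 0.144]
orientation: [0.174, 3.134, -0.004]
ft_force: [-6.0, -12.4, 18.1]
gripper_width: 0.119
grip_force: 30.0
t 10.2667 pos [ 0.4423 -0.0251  0.144 ] shift [0.0014 0.0002 0.0028] turn [-0.0024  0.003   0.0043] F [ -6.  -12.4  18.1] w 11.1 30.0
```

View pics/c4.png

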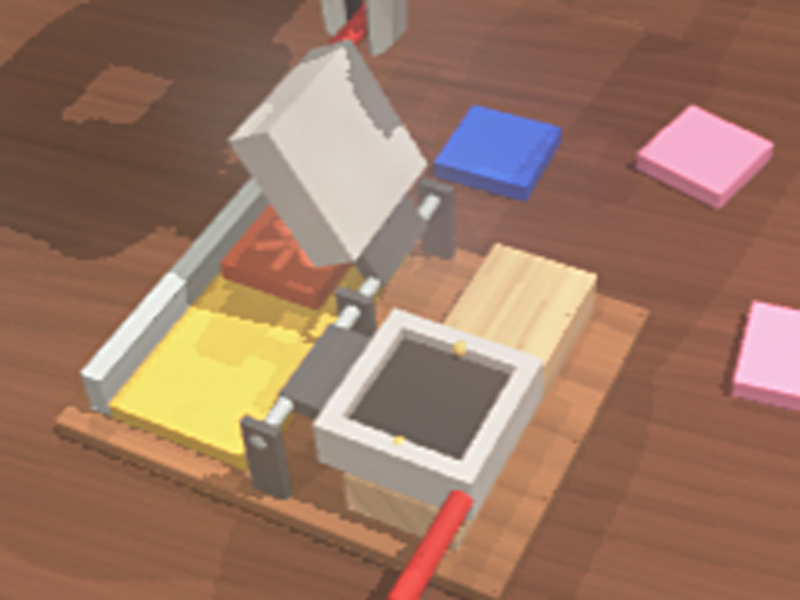

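The tile is out and lies flat on the board with its flower up (285,260 in the crop). Now I'll swing the empty mould back and set it down gently.

```bash
python3 -m jog '0 0.0074 -0.0040 0 0 0;0 0.0081 -0.0033 0 0 0;0 0.0083 -0.0026 0 0 0;0 0.0085 -0.0019 0 0 0;0 0.0086 -0.0011 0 0 0;0 0.0087 -0.0004 0 0 0;0 0 0 0 0 0'
python3 go.py .4476 .0249 .1546
python3 -m jog '0 0.0087 0.0004 0 0 0;0 0.0086 0.0011 0 0 0;0 0.0085 0.0019 0 0 0;0 0.0083 0.0026 0 0 0;0 0.0081 0.0033 0 0 0;0 0.0077 0.0040 0 0 0;0 0 0 0 0 0'
python3 go.py .4534 .0745 .1412
python3 -m jog '0 0.0074 0.0047 0 0 0;0 0.0069 0.0053 0 0 0;0 0.0064 0.0059 0 0 0;0 0.0059 0.0064 0 0 0;0 0.0053 0.0069 0 0 0;0 0.0047 0.0074 0 0 0;0 0 0 0 0 0'
python3 go.py .4576 .1108 .1046
```

```text
time: 10.9
tool_pos: [0.4478, 0.0254, 0.1557]
orientation: [0.173, 3.134, 0.0]
ft_force: [4.2, -1.2, 7.8]
gripper_width: 0.117
grip_force: 30.0
t 10.9 pos [0.4478 0.0254 0.1557] shift [ 0.0002 -0.0005  0.0011] turn [0.0002 0.0025 0.0051] F [ 4.2 -1.2  7.8] w 10.9 30.0
time: 11.48
tool_pos: [0.453, 0.0754, 0.1409]
orientation: [0.173, 3.136, 0.002]
ft_force: [6.9, 1.3, 1.4]
gripper_width: 0.12
grip_force: 30.0
t 11.4833 pos [0.453  0.0754 0.1409] shift [-0.0005 -0.0008 -0.0003] turn [0.0011 0.0008 0.0051] F [6.9 1.3 1.4] w 11.2 30.0
time: 12.07
tool_pos: [0.4566, 0.1117, 0.1028]
orientation: [-0.173, -3.136, -0.001]
ft_force: [7.5, 3.1, -1.8]
gripper_width: 0.118
grip_force: 30.0
t 12.0667 pos [0.4566 0.1117 0.1028] shift [-0.0011 -0.0008 -0.0018] turn [ 0.0009 -0.0006  0.0049] F [ 7.5  3.1 -1.8] w 10.9 30.0
```

```bash
python3 -m jog '0 0.0040 0.0077 0 0 0;0 0.0033 0.0081 0 0 0;0 0.0026 0.0083 0 0 0;0 0.0019 0.0085 0 0 0;0 0.0008 0.0046 0 0 0;0 0.0003 0.0040 0 0 0;0 0.0002 0.0030 0 0 0;0 0.0001 0.0025 0 0 0'
python3 -m jog '0 0.0001 0.0014 0 0 0;0 0 0.001 0 0 0;0 0 0 0 0 0;0 0 0 0 0 0'
python3 go.py .4582 .1242 .0546
```

```text
time: 12.73
tool_pos: [0.458, 0.1241, 0.0568]
orientation: [-0.174, -3.136, -0.001]
ft_force: [4.9, 4.5, 0.6]
gripper_width: 0.12
grip_force: 30.0
time: 13.07
tool_pos: [0.4581, 0.1242, 0.0545]
orientation: [-0.174, -3.137, -0.001]
ft_force: [4.8, 4.8, -0.6]
gripper_width: 0.118
grip_force: 30.0
t 13.0667 pos [0.4581 0.1242 0.0545] shift [-0.0001  0.     -0.0001] turn [ 0.0009 -0.0003  0.0043] F [ 4.8  4.8 -0.6] w 11.0 30.0
```

```bash
python3 -m jog '0 0 0.001 0 0 0;0 0 0 0 0 0;0 0 0 0 0 0'
python3 -m jog '0 0 0 0 0 0;0 0 0 0 0 0;0 0 0 0 0 0;0 0 0 0 0 0;0 0 0 0 0 0;0 0 0 0 0 0;0 0 0 0 0 0;0 0 0 0 0 0' 0.06
python3 -m jog '0 0 -0.01 0 0 0;0 0 -0.02 0 0 0;0 0 -0.03 0 0 0;0 0 -0.03 0 0 0;-0.02 0.03 -0.01 0 0 0;-0.02 0.03 0 0 0 0;-0.02 0.03 0 0 0 0;-0.02 0.03 0 0 0 0;-0.02 0.03 0 0 0 0;-0.01 0.01 0 0 0 0'
python3 -m jog '0.02 0.03 0 0 0 0;0.02 0.03 0 0 0 0;0.02 0.03 0 0 0 0;0.02 0.03 0 0 0 0;0.02 0.03 0 0 0 0;0 0 0 0 0 0;0 0 0 0 0 0'
python3 - <<'E'
from h import *
a=cap('scene');b=cap('top'); cv2.imwrite('pics/c5.png',np.hstack([cv2.resize(a[130:310,100:320],(400,327)),cv2.resize(b[60:260,190:400],(400,327))])[:,:,::-1])
red(b,0,0); lm('terracotta_tile','top')
E
```

```text
time: 13.32
tool_pos: [0.4581, 0.1242, 0.0536]
orientation: [-0.174, -3.137, -0.002]
ft_force: [5.1, 6.4, -1.2]
gripper_width: 0.118
grip_force: 30.0
time: 13.98
tool_pos: [0.4581, 0.1236, 0.0544]
orientation: [0.174, 3.137, 0.0]
ft_force: [-0.1, -0.2, 0.4]
gripper_width: 0.627
grip_force: 0.0
time: 14.82
tool_pos: [0.5867, 0.2736, 0.1546]
orientation: [0.172, 3.137, 0.001]
ft_force: [-0.8, -0.6, -0.3]
gripper_width: 0.645
grip_force: 0.0
time: 15.4
tool_pos: [0.5014, 0.432, 0.155]
orientation: [0.17, 3.137, 0.0]
ft_force: [-0.3, 0.2, 0.5]
gripper_width: 0.644
grip_force: 0.0
top rod [236  69  11  35 247] [0.6932 0.0976] mid [0.6937 0.0975] len 0.0572 wid 0.0119 ang -6.6
top rod [219 210  11  37 263] [0.4602 0.1243] mid [0.4613 0.1242] len 0.0594 wid 0.0126 ang -7.0
top terracotta_tile 0.97 [0.3775 0.0237 0.0062] [285. 275.]
top terracotta_tile 0.86 [ 0.5115 -0.0477  0.0381] [329. 197.]
top terracotta_tile 0.79 [0.4856 0.2288 0.0009] [168. 213.]
```

View pics/c5.png

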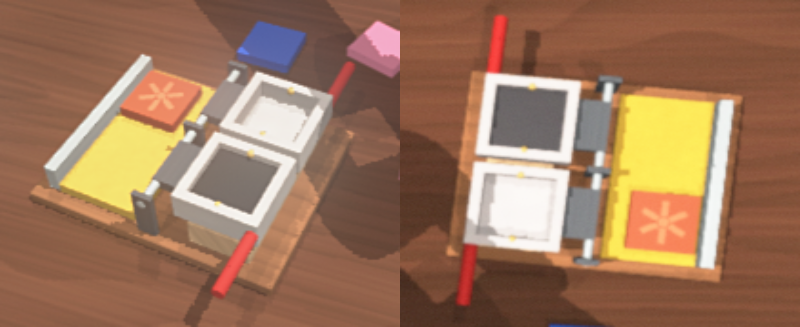

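The tile lies flat on the board with its flower up (crop 662,220). The empty mould is back in place, the grey tile is still in its mould, and the robot is clear.

```bash
python3 -c "
from bench import *
print(workorder.job_done())"
```

```text
the job is handed in; nothing more can be done
None
```

The job is handed in at about 15.5 s: the terracotta tile lies flat, flower up, on the yellow board, its empty mould is back in place, and the grey tile is still in its mould.

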